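# Open the pipe leak tester for unloading

## Task

The leak test is finished, so open the tester for unloading. Push the clear guard up by its front bar, past its balance point, until it stays standing open by itself; then push both sealing slides fully back, away from the pipe ends. Leave the pipe lying in its nest and everything else where it stands.

Things in the scene. Friction and masses are not known exactly. Their poses are not given: they have to be found in the camera images.
- station: leak-test station: fixed aluminium base plate 250 (x) x 410 (y) x 20 mm carrying a hinged clear guard, a black nest with a white pipe, and a sealing slide at each pipe end. Origin: centre of the plate's underside; x front (robot side) to back, y left, z up. Station (x, y, z) in mm below are in this frame. Turned up to 14 deg. Two steel rest pillars, 18 wide, 127 tall, at (-105, +-170)
- guard (a joint): angle of the guard, rad: 0 shut (level), grows as its front goes up and back, 1.83 wide open at its rubber stops (15 deg past upright). Balance point about 0.9: let go below it falls shut; past 1.0 it goes on slowly by itself to 1.83 and stays, held by two counterweight discs behind the hinge, outside at y = +-206 to 234. Raising it takes 1.5 to 4 N at the bar
- guard_bar (a point): middle of the guard's front bar, on its axis: 16 mm round steel tube, 210 mm from the hinge, straight and free over station y = -145 to 145; side tubes at y = +-170. Shut: station (-140, 0, 135). Under and before it all is free down to the bench or base plate (20 mm high, from x = -125 on). The clear pane lies 18 to 143 mm from the hinge; the 60 mm next to the bar are open
- guard_hinge (a point): middle of the guard's hinge line, which runs along station y at (70, 0, 135); fixed to the station
- slide_left (a joint): travel of the left (+y) sealing slide, m: 0 with its seal head against the left pipe end, grows as it is pushed outwards to station +y, 0.035 fully back at its stop. Stiff guide: takes about 3 N, stays where it is left
- slide_left_plate (a point): middle of the top edge of the left slide's upright steel push plate: 34 mm (station x) by 8 mm (y), standing free from 74 to 115 mm height on the carriage block (42 x 38 mm, 73 mm high). At joint 0: station (-20, 132, 115). The seal head, 28 mm thick, up to 69 mm height, reaches from the block to the pipe end
- slide_right (a joint): travel of the right (-y) sealing slide in m: 0 with its seal head against the right pipe end, grows as the slide is pushed outwards, to station -y, 0.035 fully back at its stop. Otherwise like the left one
- slide_right_plate (a point): middle of the top edge of the right slide's push plate, like the left one; with the slide at 0 at station (-20, -132, 115)
- pipe: white bent metal pipe, 18 mm thick, 189 mm from end to end along station y, bulging 42 mm to the back in its middle, with a small bracket tab there; lies loose and level in its black nest. Origin midway between its two ends on their axis, at station (-20, 0, 55); the pipe's top is at 64 mm height. To be left lying in the nest
- master: small brass leak standard, a stepped turned piece standing upright on the station's base plate, under the guard behind the pipe: 32 mm wide, 36 mm tall; origin at the centre of its underside. Not part of the job
- clip: plain steel ring (a hose ferrule), 32 mm across, 12 mm high, lying on the base plate in front of the pipe; origin at the centre of its underside. Not part of the job
- spare_pipe: second white bent pipe like the one under test, lying flat on the bench to the left of the station; origin on the bench midway between its two ends. Not part of the job
- tape: roll of tape, 96 mm across, 25 mm high, lying on the bench to the right of the station; origin at the centre of its underside. Not part of the job
- sealant: small white bottle, 42 mm wide, 105 mm tall, standing on the bench to the right of the station; origin at the centre of its underside. Not part of the job
- screwdriver: screwdriver with black handle lying on the bench at the left, near the robot; origin under its middle. Not part of the job
- gauge: double-ended plug gauge, a 22 mm aluminium grip 60 mm long with a 12 mm steel pin at each end, 100 mm over all, lying on the bench at the right, near the robot; origin under the middle of the grip. Not part of the job
- nest (a point): the place of the pipe's origin when it lies in the nest, station (-20, 0, 55), fixed to the station

How it is judged:
On the way, in this order (a step that is already met when the one before it is completed fails the run):
1. the guard has been pushed over and stands open by itself (value of joint guard above 1.65 rad and contact force between the fingers and guard below 0.5 N), for 0.3 s.
2. both sealing slides are pushed back (value of joint each of slide_left, slide_right above 0.03 m), for 0.2 s.
At the end, for the whole second after the job is handed in: The guard stands open at its stops (joint above 1.65 rad), both sealing slides are at least 30 mm back of their 35 mm, and the pipe lies still in its nest (within 12 mm of its place). The guard must be standing open before the slides are back (all of step 2 and value of joint guard above 1.65 rad and not (distance between pipe and nest above 0.012 m) and linear speed of pipe below 0.02 m/s); the robot touches nothing.
It fails at once if the pipe is lifted or pushed out of its nest (more than 12 mm) (distance between pipe and nest above 0.012 m).
It fails at once if another thing on the bench or station is moved by more than 30 mm (distance of any of master, clip, spare_pipe, tape, sealant, screwdriver, gauge from where it was at the start of the episode above 0.03 m).
It also fails if it takes over 54 s, if anything falls off the work surface, if the arm or the gripper's body presses on something with over 40 N, if the wrist force passes 120 N, or if a joint passes its speed limit or range.

## Robot

A 7-joint arm with a two-finger parallel gripper is mounted at the origin on the work surface. World frame = base frame: x ahead of the robot, y to its left, z up, the work surface at z = 0. Lengths are in m, angles in rad, forces in N, time in s.
With the tool pointing down it reaches from about 0.4 to 0.85 m from the base axis. Payload 10.4 kg.
Tool frame: the origin (TCP) lies at the very end of the fingers, on their centre line; the grasp point (between the pads) lies 19 mm behind it; z points along the fingers, y is the direction in which the jaws open and shut (so a half turn about z gives the same grasp; the last joint's range is limited). The gripper opens to 87 mm and grips with 3 to 60 N. Pads are 19 mm wide; open, the fingers measure 117 mm over their backs; the gripper's body (75 mm by 190 mm) begins 51 mm behind the grasp point.
Start: joints at [-1.366, 0.332, -0.065, 1.46, 0.022, 1.35, -0.088], TCP at [0.141, 0.609, 0.223] pointing down, gripper open.
Joint ranges: [-2.6, 2.6], [-0.5, 2.12], [-1.47, 1.34], [0.16, 2.42], [-1.27, 4.41], [0.06, 2.06], [-2.6, 2.6]. Speed limits (rad/s): [2.22, 2.22, 2.79, 2.79, 3.14, 3.14, 3.14].

## Interface

Orientations are given as a unit quaternion [x, y, z, w].
In Python, from bench import read_state, imaging, r gives the robot as it stands. The module is installed in compiled form; this text tells all that it offers.
- The arm moves only by the tool move_arm, never from a script. Its argument "series" is a list of rows, each a list of 4 numbers: the shift along the tool's x, y, z in m, then the turn about the tool's z in rad. In form: [[x, y, z, roll], ...]. A call has 1 to 20 rows; each row is the pose to reach, as a shift and turn from the pose commanded when the call began, along the tool's axes at that moment; what a row does not reach only later rows make up. A row lasts 1/10 s, in which the tool goes at most 50 mm and 8.59 degrees, less where a joint would pass 70% of its speed; a pose out of reach is approached as far as the arm can. A call with a gripper value outside its range is refused whole. "claw" is the gripper's target within -1 to 1 (fully open at 1, half-way at 0, shut at -1), set as the call begins (left out, the last holds). The fingers move at their own pace and stop on an object; "newtons" is the grip in N (left out, the last holds). Time passes only in rows, so rows that repeat a pose let the fingers close. It gives the time, the measured TCP pose, the force and the opening at its end, in the units of the state.
- read_state(): the state, without advancing time (a new reading comes with each control period).
- imaging.camera(name): name is "scene" or "top" or "wrist"; returns (picture, depth): 400x640x3 uint8, red, green, blue; 400x640 float32, m along the optical axis (not along the pixel's ray), 0 where there is no reading.
- imaging.get_calibration(name): a dict with "camera_matrix" (3x3 intrinsics, pixels), "R" (3x3) and "t" (3): a world point X has camera coordinates R X + t. Camera axes: x right, y down, z forward; pixel columns grow to the right and rows downward; lengths in m; the calibration is good to about 2 mm. A picture is of the moment at which its call begins: read the wrist's pose just before it. get_calibration takes no time and is no camera call; for the wrist camera it gives the pose at the moment of the call.
- r.close_job(): hands the job in, once; it reports no verdict.
The state is a dict: "time": time; "joint_positions": joint angles; "joint_vel": joint speeds; "joint_torque": joint torques, N m; "ee_pos": TCP position; "eef_rot": TCP orientation; "ft_force": force on the tool from outside, world axes, zero at the start; "torque": the same for the moment, N m; "width": finger opening in m.
Only numpy, scipy, OpenCV 4.12 (cv2) and the standard library are available. Lean on these libraries where they do the work, as an engineer would, in place of code of your own. Each camera call takes 0.05 s, during which the arm holds its last target.

## Working session

There is one attempt and no reset: what is moved stays moved. The work goes in short steps, Python scripts to look and compute and a tool call to move; the robot and the scene stay as the last step left them, time stands still between calls to the robot, and variables do not carry over. Pictures are saved under pics/ and viewed, and the job is handed in when it is done.

Besides the shell and the picture viewer there is one more tool, called after ">>>" as name([rows], argument=value, ...), one row to a line, values as JSON. move_arm: Moves the arm, as the interface text tells. Its arguments: {"type":"object","properties":{"series":{"type":"array","items":{"type":"array","items":{"type":"number"}}},"claw":{"type":"number"},"newtons":{"type":"number"}},"required":["series"]}

```bash
mkdir -p pics
python3 - <<'E'
from bench import read_state, imaging, r
import cv2,numpy as np
s=read_state(); print({k:np.round(v,3).tolist() for k,v in s.items()})
for n in ["scene","top"]:
    p,d=imaging.camera(n); cv2.imwrite(f"pics/{n}0.png",p[:,:,::-1]); np.save(f"{n}0.npy",d)
    c=imaging.get_calibration(n); print(n,{k:np.round(v,3).tolist() for k,v in c.items()})
E
```

```text
{'time': 0.0, 'joint_positions': [-1.366, 0.333, -0.065, 1.461, 0.022, 1.35, -0.089], 'joint_vel': [-0.002, -0.0, 0.001, 0.001, 0.0, -0.0, -0.002], 'joint_torque': [-0.001, -62.326, 0.024, -38.989, -0.062, 0.04, 0.0], 'ee_pos': [0.141, 0.608, 0.222], 'eef_rot': [0.114, 0.994, -0.001, -0.0], 'ft_force': [-0.88, 0.442, 0.025], 'torque': [-0.002, -0.005, -0.031], 'width': 0.087}
scene {'camera_matrix': [[420.812, 0.0, 316.72], [0.0, 420.812, 195.87], [0.0, 0.0, 1.0]], 'R': [[-0.339, 0.941, 0.005], [0.66, 0.242, -0.711], [-0.67, -0.238, -0.703]], 't': [0.183, -0.239, 1.485]}
top {'camera_matrix': [[409.488, 0.0, 317.483], [0.0, 409.488, 196.013], [0.0, 0.0, 1.0]], 'R': [[0.006, -1.0, 0.008], [-0.997, -0.007, -0.079], [0.079, -0.008, -0.997]], 't': [-0.017, 0.508, 1.176]}
```

View pics/scene0.png

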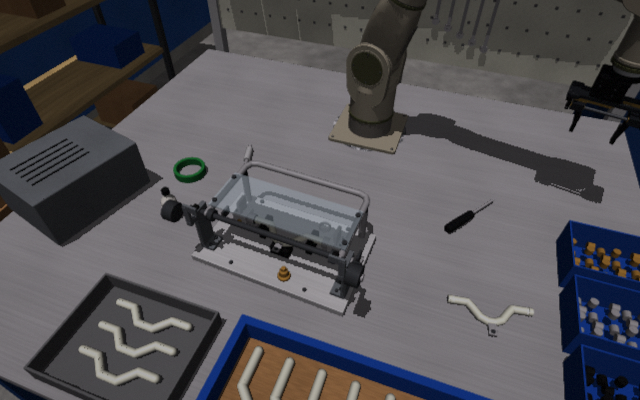

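View pics/top0.png

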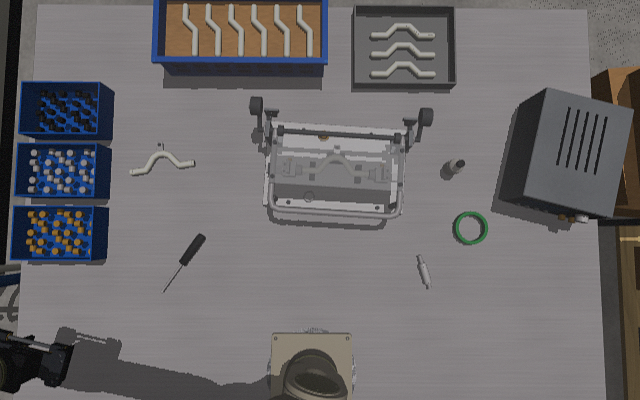

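The scene view looks from behind the station towards the robot. In the top view the guard is shut, with its front bar from about (272,212) to (398,222), the discs at (257,105) and (426,117), and the pipe at about (335,160). I'll zoom in.

Run:
```python
import cv2,numpy as np
p=cv2.imread("pics/top0.png"); d=np.load("top0.npy")
c=p[85:235,240:440]; cv2.imwrite("pics/topz.png",cv2.resize(c,None,fx=4,fy=4,interpolation=cv2.INTER_CUBIC))
for x in (290,320,350,380): print(x,[(y,round(float(d[y,x]),3)) for y in range(196,232,2)])
```

```text
290 [(196, 1.193), (198, 1.194), (200, 1.194), (202, 1.194), (204, 1.197), (206, 1.196), (208, 1.07), (210, 1.07), (212, 1.069), (214, 1.209), (216, 1.21), (218, 1.211), (220, 1.207), (222, 1.207), (224, 1.203), (226, 1.209), (228, 1.208), (230, 1.203)]
320 [(196, 1.196), (198, 1.195), (200, 1.193), (202, 1.196), (204, 1.193), (206, 1.197), (208, 1.194), (210, 1.071), (212, 1.07), (214, 1.071), (216, 1.214), (218, 1.212), (220, 1.212), (222, 1.209), (224, 1.209), (226, 1.212), (228, 1.207), (230, 1.206)]
350 [(196, 1.2), (198, 1.196), (200, 1.197), (202, 1.198), (204, 1.195), (206, 1.197), (208, 1.193), (210, 1.196), (212, 1.076), (214, 1.074), (216, 1.076), (218, 1.215), (220, 1.211), (222, 1.21), (224, 1.212), (226, 1.21), (228, 1.209), (230, 1.204)]
380 [(196, 1.197), (198, 1.194), (200, 1.195), (202, 1.199), (204, 0.0), (206, 1.197), (208, 1.195), (210, 1.199), (212, 1.196), (214, 1.072), (216, 1.07), (218, 1.068), (220, 1.211), (222, 1.209), (224, 1.211), (226, 1.212), (228, 1.21), (230, 1.211)]
```

View pics/topz.png

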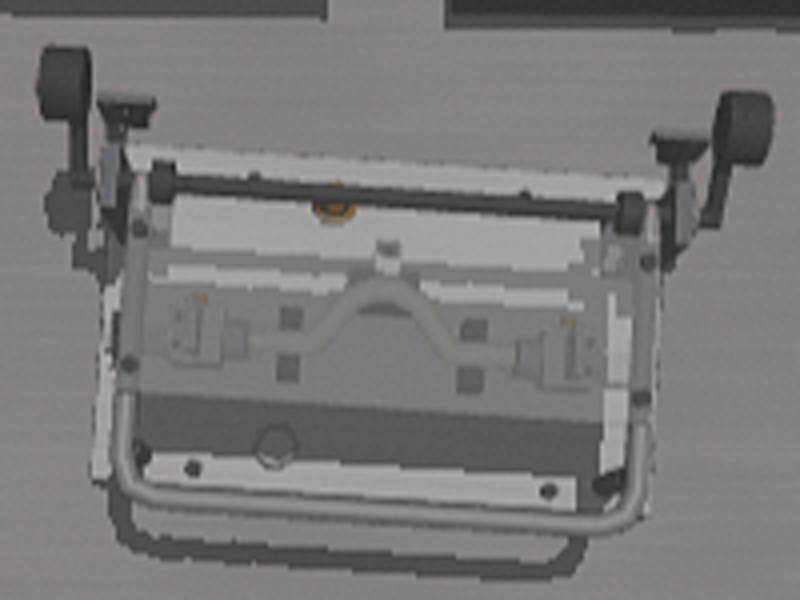

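```bash
cat > h.py <<'E'
import numpy as np
def ray(c,u,v,z):
    K,R,t=[np.array(c[k]) for k in("camera_matrix","R","t")]
    o=-R.T@t; d=R.T@np.linalg.solve(K,[u,v,1.]); return o+d*(z-o[2])/d[2]
def proj(c,X):
    K,R,t=[np.array(c[k]) for k in("camera_matrix","R","t")]
    p=K@(R@np.asarray(X)+t); return p[:2]/p[2]
E
python3 - <<'E'
from h import *; import json
from bench import imaging
c=imaging.get_calibration("top"); d=np.load("top0.npy")
P=[]
for x in range(285,388):
    ys=[y for y in range(200,225) if 1.05<d[y,x]<1.09]
    P.append(ray(c,x,np.mean(ys),.139)[:2])
P=np.array(P); k=np.polyfit(P[:,1],P[:,0],1); a=-np.arctan(k[0]); print("yaw deg",np.degrees(a),"resid",np.std(P[:,0]-np.polyval(k,P[:,1])))
# bar end outer edges of the side tubes at row of mid guard
# discs: centres by eye (zoom) ; outer faces
for n,(u,v,z) in dict(dL=(257,105,.135),dR=(426.5,117,.135)).items(): print(n,ray(c,u,v,z))
ex=np.array([np.cos(a),np.sin(a)]); ey=np.array([-np.sin(a),np.cos(a)])
# side tubes edges from depth, row 175..205
for y in range(170,200,5):
    xs=[x for x in range(255,420) if 1.03<d[y,x]<1.09]
    if xs:
        L=[x for x in xs if x<300]; R=[x for x in xs if x>370]
        if L and R:
            l=ray(c,np.mean(L),y,.139)[:2]; r_=ray(c,np.mean(R),y,.139)[:2]; print(y,L,R,"y_l",l@ey,"y_r",r_@ey,"mid",(l@ey+r_@ey)/2)
bx=np.mean(P@ex); print("bar x along ex",bx)
E
```

```text
yaw deg -3.34680680381746 resid 0.0006649564962459778
dL [0.7425198  0.15077092 0.135     ]
dR [ 0.71367515 -0.30456625  0.135     ]
170 [270, 271, 272, 273, 274, 275, 276, 277, 278, 279, 280, 281, 282, 283, 284, 285, 286, 287, 288, 289, 290, 291, 292, 293, 294, 295, 296, 297, 298, 299] [371, 372, 373, 374, 375, 376, 377, 378, 379, 380, 381, 382, 383, 384, 385, 386, 387, 388, 389, 390, 391, 392, 393, 394, 395, 397, 398, 399, 400, 401, 402, 403] y_l 0.1074592165511564 y_r -0.1622942181086049 mid -0.02741750077872425
175 [269, 270, 271, 272, 273, 274, 275, 276, 277, 278, 279, 280, 281, 282, 283, 284, 285, 286, 287, 288, 289, 290, 291, 292, 293, 294, 295, 296, 297, 298, 299] [371, 372, 373, 374, 375, 376, 377, 378, 379, 380, 381, 382, 383, 384, 385, 386, 387, 388, 389, 390, 391, 392, 393, 394, 395, 396, 397, 398, 399, 400, 401, 402, 403] y_l 0.10782927499549197 y_r -0.16372214881848274 mid -0.027946436911495384
180 [269, 270, 271, 272, 273, 274, 275, 276, 277, 278, 279, 280, 281, 282, 283, 284, 285, 286, 287, 288, 289, 290, 291, 292, 293, 294, 295, 296, 297, 298, 299] [371, 372, 373, 37
[... 211 characters left out ...]
4129309565
185 [268, 269, 270, 271, 272, 273, 274] [371, 372, 373, 374, 375, 376, 377, 378, 379, 380, 381, 382, 383, 384, 385, 386, 387, 388, 389, 390, 391, 392, 393, 394, 395, 396, 397, 398, 399, 400, 401, 402, 403] y_l 0.14006723125004866 y_r -0.16508644693420868 mid -0.012509607842080009
190 [268, 269, 270, 271, 272, 273] [378, 379, 380, 381, 382, 383, 384, 385, 386, 387, 388, 389, 390, 391, 392, 393, 394, 395, 396, 397, 398, 399, 400, 401, 402] y_l 0.14040421374304643 y_r -0.1736702636602947 mid -0.016633024958624135
195 [268, 269, 270, 271, 272, 273] [397, 398, 399, 400, 401, 402] y_l 0.13943091946380248 y_r -0.199352033763436 mid -0.029960557149816755
bar x along ex 0.45651313033834406
```

```bash
cat >> h.py <<'E'
from scipy.spatial.transform import Rotation as Ro
A=np.radians(-3.35); EX=np.array([np.cos(A),np.sin(A),0]); EY=np.array([-np.sin(A),np.cos(A),0])
O=0.5965*EX-0.030*EY
def st(x,y,z): return O+EX*x/1e3+EY*y/1e3+np.array([0,0,z/1e3])
def to_tool(s,W): return np.round(Ro.from_quat(s["eef_rot"]).inv().apply(np.asarray(W)-s["ee_pos"]),4)
def jaw(s):
    y=Ro.from_quat(s["eef_rot"]).apply([0,1,0]); return np.degrees(np.arctan2(y[1],y[0])-A)
E
python3 - <<'E'
from h import *; from bench import read_state,imaging
s=read_state(); print("jaw angle in station",jaw(s))
print(O, st(-140,0,135))
for w in [(.40,.42,.28),(.46,.15,.28),st(-140,0,225)]: print(w,to_tool(s,w))
c=imaging.get_calibration("top")
for n,x in dict(nest=(-20,0,64),bar=(-140,0,143),pl=(-20,132,115),pr=(-20,-132,115),hinge=(70,0,135)).items(): print(n,(proj(c,st(*x))-[240,85])*4)
E
```

```text
jaw angle in station 80.30181262685416
[ 0.59372765 -0.06480535  0.        ] [ 0.45396688 -0.05662442  0.135     ]
(0.4, 0.42, 0.28) [-0.2948 -0.1253 -0.058 ]
(0.46, 0.15, 0.28) [-0.4143 -0.3747 -0.0577]
[ 0.45396688 -0.05662442  0.225     ] [-0.455  -0.5773 -0.0024]
nest [381.29584927 346.64111344]
bar [376.29499156 511.85096254]
pl [190.26113668 323.4144232 ]
pr [580.00211024 348.98630749]
hinge [395.06679863 198.56082029]
```

>>> move_arm([
  [-0.037, -0.016, -0.01, 0.1],
  [-0.074, -0.031, -0.02, 0.2],
  [-0.111, -0.047, -0.03, 0.3],
  [-0.148, -0.063, -0.04, 0.4],
  [-0.185, -0.078, -0.05, 0.5],
  [-0.222, -0.094, -0.058, 0.6],
  [-0.258, -0.11, -0.058, 0.7],
  [-0.295, -0.13, -0.058, 0.8],
  [-0.32, -0.17, -0.058, 0.9],
  [-0.342, -0.21, -0.058, 1.0],
  [-0.362, -0.25, -0.058, 1.1],
  [-0.38, -0.29, -0.058, 1.2],
  [-0.398, -0.333, -0.058, 1.3],
  [-0.414, -0.375, -0.058, 1.4],
  [-0.424, -0.415, -0.058, 1.401],
  [-0.434, -0.457, -0.058, 1.401],
  [-0.442, -0.5, -0.055, 1.401],
  [-0.45, -0.54, -0.05, 1.401],
  [-0.455, -0.577, -0.04, 1.401],
  [-0.455, -0.577, -0.04, 1.401],
], claw=0.4, newtons=12)

```text
time: 2.1
ee_pos: [0.4528, -0.0611, 0.2616]
eef_rot: [0.73, 0.684, -0.0, -0.0]
ft_force: [-0.1, 0.8, 0.1]
width: 0.0611
```

Run:
```python
from h import *; from bench import read_state,imaging
import cv2
s=read_state(); print(s["time"],s["ee_pos"],s["width"],s["ft_force"],"jaw",jaw(s)); print(to_tool(s,st(-140,0,116)))
p,d=imaging.camera("wrist"); cv2.imwrite("pics/w1.png",p[:,:,::-1]); np.save("w1.npy",d)
c=imaging.get_calibration("wrist"); print(proj(c,st(-140,-60,143)),proj(c,st(-140,60,143)),proj(c,st(-140,0,135)))
```

```text
2.1 [ 0.45276226 -0.0611314   0.26163965] 0.06105542218601769 [-0.09660328  0.80939421  0.09255334] jaw -0.403104938908607
[0.0046 0.0011 0.1456]
[318.66348371 248.57936832] [318.27055895 136.38050655] [318.46769702 193.73513707]
```

View pics/w1.png

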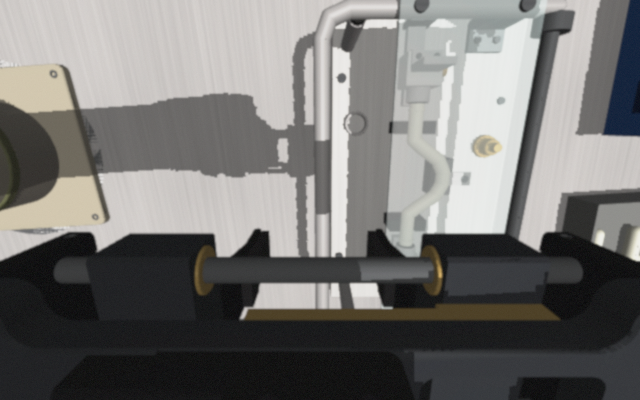

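The wrist view shows the bar running vertically at about column 322, between the fingers. I predicted 318.5, so I'll measure it precisely.

Run:
```python
from h import *; from bench import imaging
d=np.load("w1.npy"); c=imaging.get_calibration("wrist")
for v in (60,80,100,120,140,170,190,210,225):
    near=np.min(d[v,300:345][d[v,300:345]>0]); xs=[x for x in range(300,345) if 0<d[v,x]<near+.012]
    l=ray(c,np.mean(xs),v,.141); print(v,round(float(near),3),min(xs),max(xs),"station",(l-O)@EX*1e3,(l-O)@EY*1e3)
```

```text
60 0.255 313 329 station -137.22406276636806 128.80155329703425
80 0.259 313 329 station -137.2413318938934 111.65703259461836
100 0.264 313 329 station -137.25921828054828 93.89970664701677
120 0.269 314 329 station -136.78952175773375 75.49417085865876
140 0.274 314 329 station -136.7996971981597 56.40838344465597
170 0.281 314 328 station -137.3271912326824 26.417218990330326
190 0.287 314 328 station -137.3483105527822 5.4502870973916915
210 0.294 314 328 station -137.37026704046897 -16.347771730239973
225 0.297 315 328 station -136.84751062454544 -33.27391563395625
```

>>> move_arm([
  [0.004, 0.003, 0.04, 0],
  [0.004, 0.003, 0.08, 0],
  [0.004, 0.003, 0.12, 0],
  [0.004, 0.003, 0.144, 0],
  [0.004, 0.003, 0.145, 0],
])

```text
time: 2.65
ee_pos: [0.4553, -0.0511, 0.1148]
eef_rot: [0.727, 0.687, -0.002, -0.001]
ft_force: [-0.1, 0.5, 1.3]
width: 0.0607
```

>>> move_arm([
  [0, 0, 0, 0],
  [0, 0, 0, 0],
  [0, 0, 0, 0],
  [0, 0, 0, 0],
  [0, 0, 0, 0],
], claw=-1, newtons=12)

```text
time: 3.15
ee_pos: [0.4576, -0.0521, 0.118]
eef_rot: [0.727, 0.686, 0.001, 0.0]
ft_force: [-0.1, -0.6, 0.4]
width: 0.0289
```

>>> move_arm([
  [0, 0, 0, 0],
  [0, 0, 0, 0],
  [0, 0, 0, 0],
  [0, 0, 0, 0],
])

```text
time: 3.55
ee_pos: [0.4573, -0.0521, 0.1176]
eef_rot: [0.727, 0.686, 0.0, -0.0]
ft_force: [-2.6, 0.2, 4.3]
width: 0.0153
```

Run:
```python
from h import *; from bench import read_state
s=read_state(); p=(s["ee_pos"]-O); print(s["width"],s["ft_force"],jaw(s),p@EX*1e3,p@EY*1e3,p[2])
```

```text
0.015301687574932698 [-2.58233349  0.24830016  4.28838354] 0.024637917273042733 -136.9774919545091 4.7003412763871335 0.11763275667156564
```

>>> move_arm([
  [0, 0.0003, -0.0105, 0],
  [0, 0.001, -0.021, 0],
  [0, 0.0024, -0.0314, 0],
  [0, 0.0042, -0.0417, 0],
  [0, 0.0065, -0.052, 0],
  [0, 0.0094, -0.0621, 0],
  [0, 0.0127, -0.072, 0],
  [0, 0.0166, -0.0818, 0],
])

```text
time: 4.35
ee_pos: [0.4727, -0.053, 0.1998]
eef_rot: [0.727, 0.686, -0.001, -0.001]
ft_force: [-9.3, 0.8, 1.5]
width: 0.0153
```

Run:
```python
from h import *; from bench import read_state
s=read_state(); p=(s["ee_pos"]-O); print(s["width"],s["ft_force"],jaw(s),p@EX*1e3,p@EY*1e3,p[2])
t0=0.4
for t in np.arange(.45,1.31,.06): print(round(t,2),np.round([.21*(np.cos(t0)-np.cos(t)),-.21*(np.sin(t)-np.sin(t0))],4))
```

```text
0.015308644715128786 [-9.25143147  0.80490193  1.51871788] 0.02500091957266058 -121.51290050435593 4.6697411915396545 0.19978061151474336
0.45 [ 0.0043 -0.0096]
0.51 [ 0.0101 -0.0207]
0.57 [ 0.0166 -0.0315]
0.63 [ 0.0237 -0.0419]
0.69 [ 0.0315 -0.0519]
0.75 [ 0.0398 -0.0614]
0.81 [ 0.0486 -0.0703]
0.87 [ 0.058  -0.0787]
0.93 [ 0.0679 -0.0866]
0.99 [ 0.0782 -0.0938]
1.05 [ 0.0889 -0.1004]
1.11 [ 0.1    -0.1063]
1.17 [ 0.1115 -0.1116]
1.23 [ 0.1232 -0.1161]
1.29 [ 0.1352 -0.12  ]
```

>>> move_arm([
  [0, 0.003, -0.0096, 0],
  [0, 0.009, -0.0207, 0],
  [0, 0.0155, -0.0315, 0],
  [0, 0.0227, -0.0419, 0],
  [0, 0.0305, -0.0519, 0],
  [0, 0.039, -0.0614, 0],
  [0, 0.048, -0.0703, 0],
  [0, 0.0575, -0.0787, 0],
  [0, 0.0675, -0.0866, 0],
  [0, 0.078, -0.0938, 0],
])

```text
time: 5.35
ee_pos: [0.5521, -0.0579, 0.2956]
eef_rot: [0.727, 0.686, 0.0, 0.0]
ft_force: [-7.9, 0.1, 9.4]
width: 0.0155
```

Run:
```python
from h import *; from bench import read_state,imaging
import cv2
s=read_state(); p=(s["ee_pos"]-O); print(s["width"],s["ft_force"],jaw(s),p@EX*1e3,p@EY*1e3,p[2])
p,d=imaging.camera("scene"); cv2.imwrite("pics/s2.png",p[:,:,::-1])
t0=0.99
for t in np.arange(1.05,1.36,.06): print(round(t,2),np.round([.21*(np.cos(t0)-np.cos(t)),-.21*(np.sin(t)-np.sin(t0))],4))
```

```text
0.015540087229042618 [-7.8718218   0.11204571  9.35872994] 0.02569570228084825 -42.00233281363928 4.420596770730055 0.2956027058995849
1.05 [ 0.0107 -0.0066]
1.11 [ 0.0218 -0.0125]
1.17 [ 0.0333 -0.0178]
1.23 [ 0.045  -0.0224]
1.29 [ 0.057  -0.0262]
1.35 [ 0.0692 -0.0293]
```

View pics/s2.png

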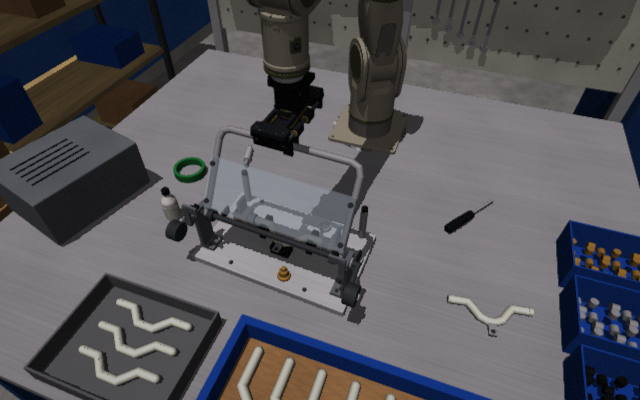

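The guard is up at about 1 rad, with the bar still in the fingers at about (285,145). I'll go on past the balance point, then release.

>>> move_arm([
  [0, 0.0105, -0.006, 0],
  [0, 0.0215, -0.0115, 0],
  [0, 0.033, -0.0165, 0],
  [0, 0.045, -0.021, 0],
  [0, 0.057, -0.0245, 0],
  [0, 0.057, -0.0245, 0],
])

```text
time: 6.0
ee_pos: [0.6107, -0.0616, 0.3196]
eef_rot: [0.727, 0.686, 0.001, 0.002]
ft_force: [-1.1, -0.6, 6.0]
width: 0.0155
```

>>> move_arm([
  [0, 0.001, 0, 0],
  [0, 0.006, 0, 0],
  [0, 0.008, -0.02, 0],
  [0, 0.008, -0.06, 0],
  [0, 0.008, -0.1, 0],
  [0, 0.008, -0.1, 0],
], claw=0.4)

```text
time: 6.6
ee_pos: [0.618, -0.0618, 0.423]
eef_rot: [0.727, 0.686, 0.002, 0.003]
ft_force: [-0.3, -0.3, 0.3]
width: 0.0552
```

Run:
```python
from h import *; from bench import read_state,imaging
import cv2
s=read_state(); p=(s["ee_pos"]-O); print(s["width"],s["ft_force"],jaw(s),p@EX*1e3,p@EY*1e3,p[2])
p,d=imaging.camera("scene"); cv2.imwrite("pics/s3.png",p[:,:,::-1])
```

```text
0.05521198450794033 [-0.25243034 -0.30838711  0.34677377] 0.05547947929114219 24.012788278161533 4.425707550210989 0.4229529024830098
```

View pics/s3.png

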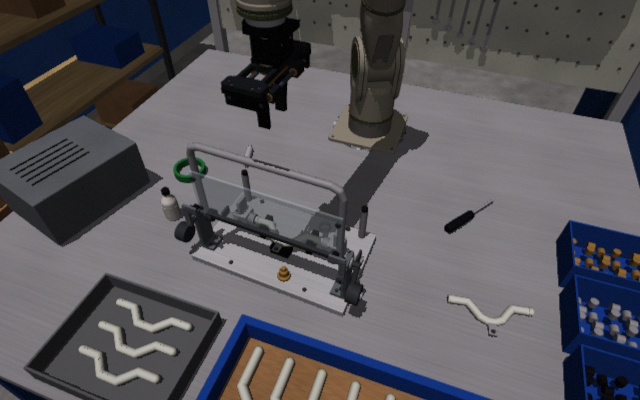

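Released clean; the bar (190,150)–(345,190) is going on back by itself. I'll turn the hand by 90° and shut the fingers while it settles.

>>> move_arm([
  [0, -0.02, 0, -0.1],
  [0, -0.044, 0, -0.2],
  [0, -0.044, 0, -0.3],
  [0, -0.044, 0, -0.4],
  [0, -0.044, 0, -0.5],
  [0, -0.044, 0, -0.6],
  [0, -0.044, 0, -0.7],
  [0, -0.044, 0, -0.8],
  [0, -0.044, 0, -0.9],
  [0, -0.044, 0, -1.0],
  [0, -0.044, 0, -1.1],
  [0, -0.044, 0, -1.2],
  [0, -0.044, 0, -1.3],
  [0, -0.044, 0, -1.4],
  [0, -0.044, 0, -1.5],
  [0, -0.044, 0, -1.571],
  [0, -0.044, 0, -1.571],
  [0, -0.044, 0, -1.571],
], claw=-1)

```text
time: 8.45
ee_pos: [0.5727, -0.0587, 0.417]
eef_rot: [0.03, 1.0, 0.0, -0.0]
ft_force: [-0.2, -1.1, 0.5]
width: 0.0004
```

Run:
```python
from h import *; from bench import read_state,imaging
import cv2
s=read_state(); p=(s["ee_pos"]-O); print(s["time"],s["joint_positions"],s["width"],s["ft_force"],jaw(s),p@EX*1e3,p@EY*1e3,p[2])
for n in ("scene","wrist","top"):
    p,d=imaging.camera(n); cv2.imwrite(f"pics/{n}4.png",p[:,:,::-1]); np.save(f"{n}4.npy",d)
    c=imaging.get_calibration(n); print(n,[(y,proj(c,st(-17,y,115)).round(0)) for y in (-132,132)])
print(to_tool(s,st(-17,90,160)),to_tool(s,st(-17,-90,160)))
```

```text
8.45 [-0.41663932  0.20850458  0.55107247  1.2497462  -0.10974408  1.71349261
  1.62022091] 0.000413251937482094 [-0.22382002 -1.08251674  0.47959265] 89.92874893473441 -21.34300728078065 4.886445637189475 0.41703207710550566
scene [(-132, array([241., 199.])), (132, array([338., 230.]))]
wrist [(-132, array([237., 173.])), (132, array([394., 173.]))]
top [(-132, array([385., 171.])), (132, array([288., 165.]))]
[-0.0045  0.0851  0.257 ] [-0.0047 -0.0949  0.257 ]
```

View pics/scene4.png

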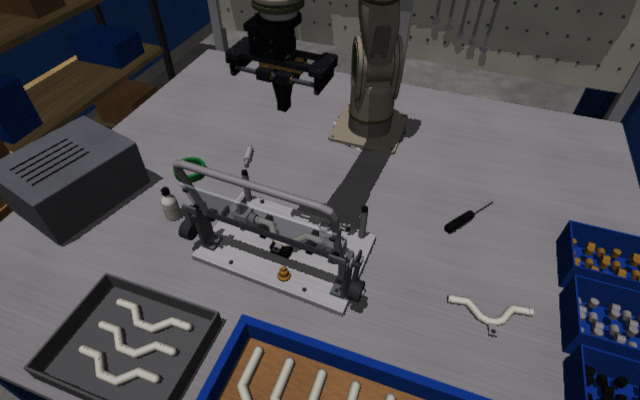

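View pics/wrist4.png

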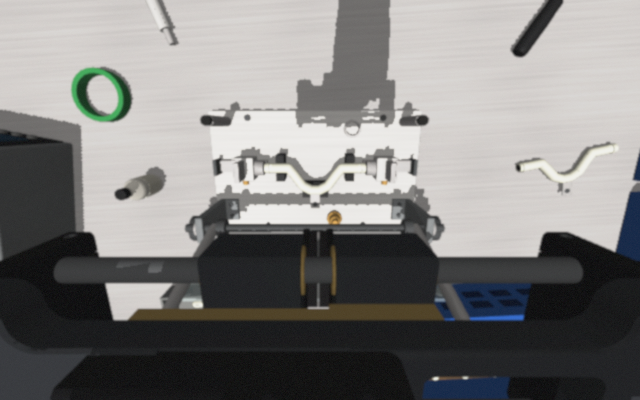

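View pics/top4.png

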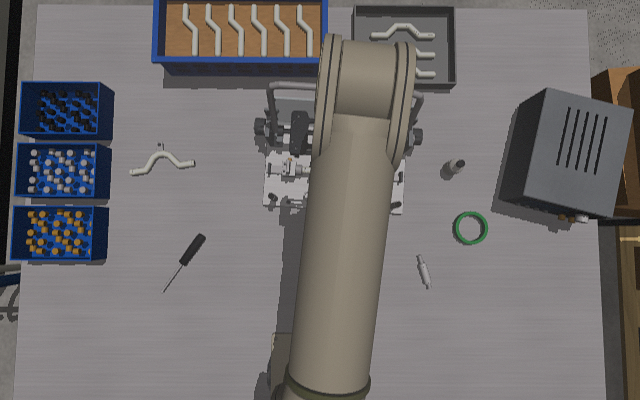

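The guard is past upright. In the wrist view the push plates stand near (243,168) and (384,168), and the pipe lies in its nest. I'll measure the plates from the depth picture.

Run:
```python
from h import *; from bench import imaging; import cv2
d=np.load("wrist4.npy"); c=imaging.get_calibration("wrist")
K,R,t=[np.array(c[k]) for k in("camera_matrix","R","t")]
v,u=np.mgrid[130:205,200:430]; z=d[130:205,200:430]
pc=np.stack([(u-K[0,2])/K[0,0]*z,(v-K[1,2])/K[1,1]*z,z],-1); W=(pc-t)@R-O
X,Y,Z=[1e3*W@e for e in(EX,EY,np.array([0,0,1]))]
for sgn in(1,-1):
    m=(z>0)&(Z>100)&(Z<125)&(sgn*Y>100)&(sgn*Y<150)&(X>-60)&(X<30)
    print(sgn,m.sum(),[np.percentile(a[m],[2,50,98]).round(1) for a in(X,Y,Z)])
p=cv2.imread("pics/wrist4.png")[100:230,180:450]; cv2.imwrite("pics/w4z.png",cv2.resize(p,None,fx=2.9,fy=2.9,interpolation=cv2.INTER_CUBIC))
```

```text
1 143 [array([-33.3, -16.8,   0.3]), array([125.4, 127.8, 133.2]), array([101.1, 115.3, 117.1])]
-1 146 [array([-33.3, -17. ,   0.1]), array([-137.7, -132. , -129.9]), array([100.7, 115.3, 117.5])]
```

View pics/w4z.png

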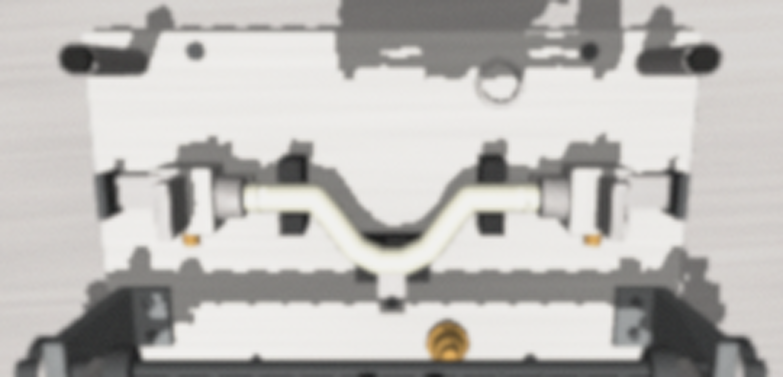

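>>> move_arm([
  [-0.0045, 0.015, 0.045, 0],
  [-0.0045, 0.03, 0.09, 0],
  [-0.0045, 0.045, 0.135, 0],
  [-0.0045, 0.06, 0.18, 0],
  [-0.0045, 0.075, 0.225, 0],
  [-0.0045, 0.08, 0.27, 0],
  [-0.0045, 0.08, 0.3, 0],
  [-0.0045, 0.08, 0.32, 0],
  [-0.0045, 0.08, 0.328, 0],
  [-0.0045, 0.08, 0.328, 0],
])

```text
time: 9.6
ee_pos: [0.5814, 0.0207, 0.089]
eef_rot: [0.029, 1.0, -0.0, -0.001]
ft_force: [-0.2, 0.3, 0.4]
width: 0.0008
```

```bash
cat > q.py <<'E'
from h import *; from bench import read_state,imaging
import cv2,sys
s=read_state(); p=(s["ee_pos"]-O); f=s["ft_force"]; print(round(s["time"],2),"jaw",jaw(s),"st",np.round([p@EX*1e3,p@EY*1e3,p[2]*1e3],1),"F st",np.round([f@EX,f@EY,f[2]],1))
for a in sys.argv[1:]:
    n,o=a.split(":"); im,d=imaging.camera(n); cv2.imwrite(f"pics/{o}.png",im[:,:,::-1]); np.save(f"{o}.npy",d)
E
python3 q.py scene:s5 wrist:w5
```

```text
9.6 jaw 90.00773293879328 st [-17.3  84.6  89. ] F st [-0.2  0.3  0.4]
```

View pics/s5.png

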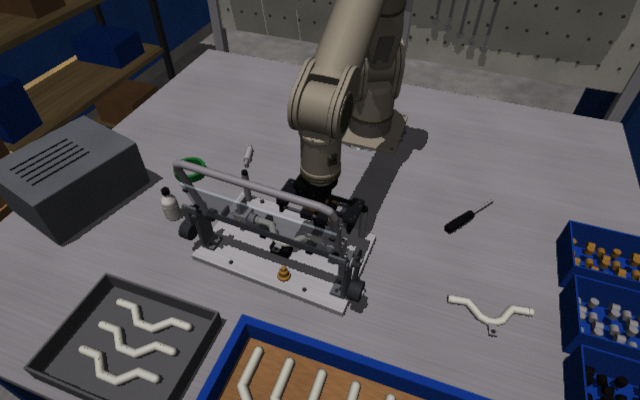

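View pics/w5.png

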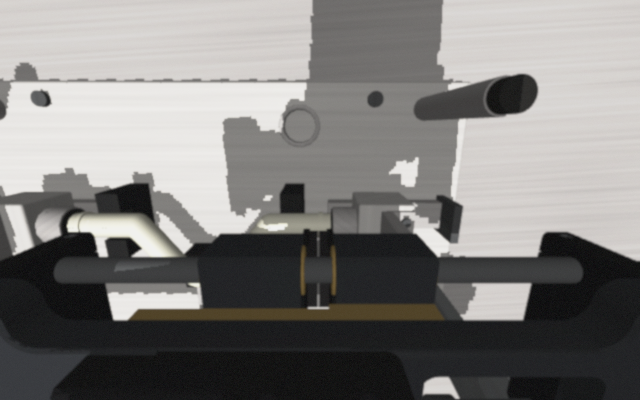

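The guard hasn't moved between the last two scene views, so it's resting at its stops. The fingers are just inside the left plate. Pushing outwards in stages.

>>> move_arm([
  [0, 0.005, 0, 0],
  [0, 0.01, 0, 0],
  [0, 0.015, 0, 0],
  [0, 0.02, 0, 0],
  [0, 0.025, 0, 0],
  [0, 0.03, 0, 0],
  [0, 0.035, 0, 0],
])

```text
time: 10.4
ee_pos: [0.5838, 0.0556, 0.0896]
eef_rot: [0.029, 1.0, -0.0, -0.0]
ft_force: [-1.2, -2.5, 0.8]
width: 0.0005
```

>>> move_arm([
  [0, 0.005, 0, 0],
  [0, 0.01, 0, 0],
  [0, 0.014, 0, 0],
  [0, 0.017, 0, 0],
])

```text
time: 10.8
ee_pos: [0.5848, 0.0729, 0.0896]
eef_rot: [0.029, 1.0, -0.0, -0.0]
ft_force: [-0.2, -2.9, 0.5]
width: 0.0004
```

```bash
python3 q.py wrist:w6
```

```text
10.8 jaw 90.0450886481062 st [-16.9 137.   89.6] F st [ 0.  -2.9  0.5]
```

View pics/w6.png

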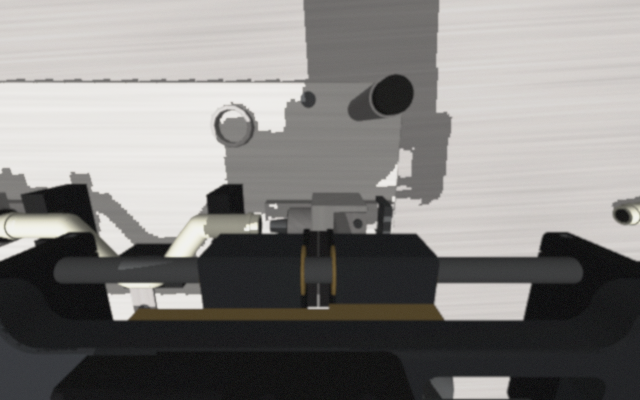

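The seal head at (285,222) has left the pipe end at (262,222), and the slide moves at 2.9 N. I'll push on until I feel the stop.

>>> move_arm([
  [0, 0.003, 0, 0],
  [0, 0.005, 0, 0],
  [0, 0.007, 0, 0],
])

```text
time: 11.15
ee_pos: [0.5852, 0.0797, 0.0896]
eef_rot: [0.029, 1.0, 0.0, -0.0]
ft_force: [0.2, -3.0, -0.1]
width: 0.0007
```

>>> move_arm([
  [0, 0.002, 0, 0],
  [0, 0.003, 0, 0],
])

```text
time: 11.35
ee_pos: [0.5854, 0.0829, 0.0896]
eef_rot: [0.029, 1.0, 0.0, 0.0]
ft_force: [-0.3, -2.8, -0.3]
width: 0.0004
```

>>> move_arm([
  [0, 0.002, 0, 0],
  [0, 0.003, 0, 0],
])

```text
time: 11.55
ee_pos: [0.5856, 0.0859, 0.0897]
eef_rot: [0.029, 1.0, 0.0, 0.0]
ft_force: [-0.6, -2.4, 0.2]
width: 0.0004
```

>>> move_arm([
  [0, 0.002, 0, 0],
  [0, 0.003, 0, 0],
])

```text
time: 11.75
ee_pos: [0.5857, 0.0879, 0.0896]
eef_rot: [0.029, 1.0, -0.001, -0.0]
ft_force: [-0.1, -6.6, 0.8]
width: 0.0006
```

>>> move_arm([
  [0, 0.002, 0, 0],
  [0, 0.003, 0, 0],
])

```text
time: 11.95
ee_pos: [0.5857, 0.0881, 0.0896]
eef_rot: [0.03, 1.0, -0.002, -0.0]
ft_force: [-2.1, -15.2, 2.5]
width: 0.0005
```

```bash
python3 q.py wrist:w7
```

```text
11.95 jaw 89.88671114679285 st [-16.9 152.2  89.6] F st [ -1.2 -15.3   2.5]
```

View pics/w7.png

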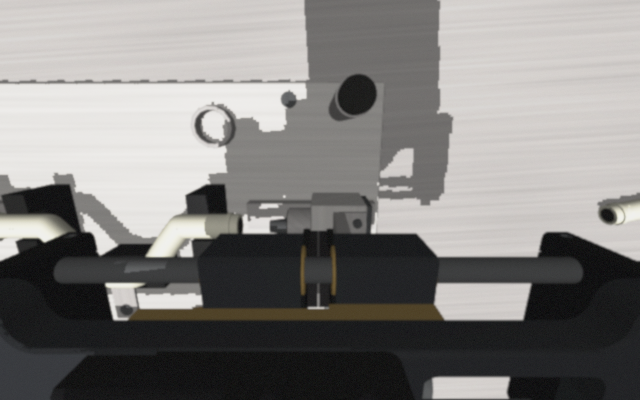

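That's the left stop, at 15 N. Backing off, then crossing above the pipe to the right side.

>>> move_arm([
  [0, -0.02, 0, 0],
  [0, -0.05, -0.01, 0],
  [0, -0.08, -0.04, 0],
  [0, -0.12, -0.05, 0],
  [0, -0.16, -0.05, 0],
  [0, -0.2, -0.05, 0],
  [0, -0.23, -0.04, 0],
  [0, -0.24, -0.02, 0],
  [0, -0.24, 0, 0],
  [0, -0.245, 0, 0],
  [0, -0.25, 0, 0],
  [0, -0.255, 0, 0],
  [0, -0.26, 0, 0],
])

```text
time: 13.3
ee_pos: [0.5716, -0.1683, 0.0907]
eef_rot: [0.029, 1.0, 0.0, 0.001]
ft_force: [0.0, -0.3, -0.1]
width: 0.0008
```

```bash
python3 q.py wrist:w8
```

```text
13.3 jaw 90.05769932759871 st [ -16.  -104.6   90.7] F st [ 0.  -0.3 -0.1]
```

View pics/w8.png

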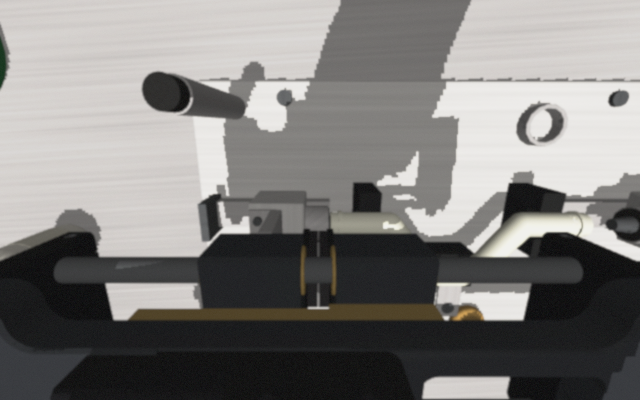

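The fingers are just inside the right plate, with its block at (278,212). The left seal (630,225) is clear of its pipe end (585,225). Pushing the right slide now.

>>> move_arm([
  [0, -0.005, 0, 0],
  [0, -0.01, 0, 0],
  [0, -0.015, 0, 0],
  [0, -0.02, 0, 0],
  [0, -0.025, 0, 0],
  [0, -0.03, 0, 0],
  [0, -0.035, 0, 0],
  [0, -0.04, 0, 0],
  [0, -0.044, 0, 0],
  [0, -0.046, 0, 0],
])

```text
time: 14.35
ee_pos: [0.5682, -0.2145, 0.0896]
eef_rot: [0.029, 1.0, -0.0, 0.0]
ft_force: [0.1, 3.7, 2.0]
width: 0.0004
```

>>> move_arm([
  [0, -0.002, 0, 0],
  [0, -0.003, 0, 0],
])

```text
time: 14.55
ee_pos: [0.5681, -0.2169, 0.0896]
eef_rot: [0.029, 1.0, 0.0, 0.0]
ft_force: [0.3, 3.5, 1.9]
width: 0.0006
```

>>> move_arm([
  [0, -0.002, 0, 0],
  [0, -0.003, 0, 0],
])

```text
time: 14.75
ee_pos: [0.5681, -0.2177, 0.0896]
eef_rot: [0.028, 1.0, 0.001, -0.0]
ft_force: [-3.3, 12.6, 6.5]
width: 0.0001
```

```bash
python3 q.py
```

```text
14.75 jaw 90.1259847884458 st [ -16.7 -154.2   89.6] F st [-4.  12.4  6.5]
```

That's the right stop. Backing off inwards, then up and away.

>>> move_arm([
  [0, 0.015, 0, 0],
  [0, 0.04, 0, 0],
  [0, 0.06, -0.02, 0],
  [0, 0.06, -0.06, 0],
  [0, 0.06, -0.1, 0],
  [0, 0.06, -0.15, 0],
  [0.03, 0.06, -0.19, 0],
  [0.06, 0.06, -0.22, 0],
  [0.1, 0.08, -0.24, 0],
  [0.14, 0.1, -0.25, 0],
  [0.14, 0.1, -0.25, 0],
  [0.14, 0.1, -0.25, 0],
])

```text
time: 15.95
ee_pos: [0.4339, -0.1117, 0.3401]
eef_rot: [0.028, 1.0, 0.0, 0.001]
ft_force: [0.1, 1.3, -1.4]
width: 0.0004
```

```bash
python3 q.py wrist:w9 scene:s9
python3 - <<'E'
from h import *; from bench import imaging; import cv2
d=np.load("w9.npy"); c=imaging.get_calibration("wrist")
K,R,t=[np.array(c[k]) for k in("camera_matrix","R","t")]
v,u=np.mgrid[0:230,0:640]; z=d[:230]
pc=np.stack([(u-K[0,2])/K[0,0]*z,(v-K[1,2])/K[1,1]*z,z],-1); W=(pc-t)@R-O
X,Y,Z=[1e3*W@e for e in(EX,EY,np.array([0,0,1]))]
for sgn in(1,-1):
    m=(z>0)&(Z>105)&(Z<122)&(sgn*Y>100)&(sgn*Y<200)&(X>-45)&(X<15)
    print(sgn,m.sum(),[np.percentile(a[m],[2,50,98]).round(1) for a in(X,Y,Z)] if m.sum() else 0)
E
```

```text
15.95 jaw 90.09213517237596 st [-156.9  -56.2  340.1] F st [-0.   1.3 -1.4]
1 0 0
-1 0 0
```

View pics/w9.png

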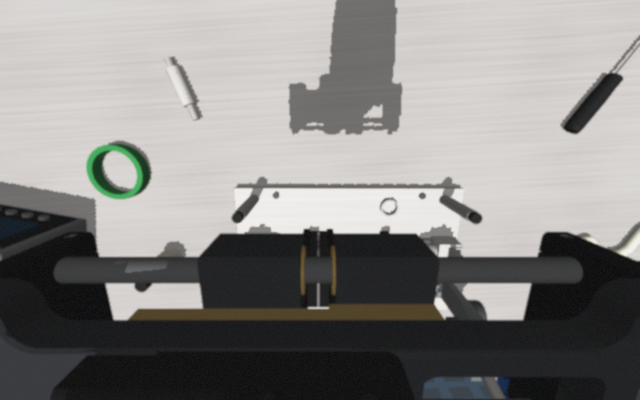

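View pics/s9.png

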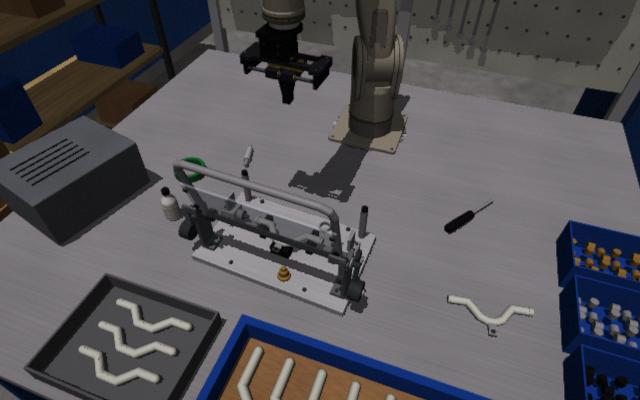

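The wrist view is blocked by the hand itself. I'll go back over the nest, high up, for a final check of the slides.

>>> move_arm([
  [-0.03, 0.02, -0.03, 0],
  [-0.06, 0.03, -0.06, 0],
  [-0.1, 0.05, -0.08, 0],
  [-0.136, 0.06, -0.08, 0],
  [-0.136, 0.06, -0.08, 0],
  [-0.136, 0.06, -0.08, 0],
])

```text
time: 16.65
ee_pos: [0.5743, -0.0603, 0.417]
eef_rot: [0.029, 1.0, -0.002, -0.002]
ft_force: [0.2, -1.2, 0.0]
width: 0.0001
```

```bash
python3 q.py wrist:w10
python3 - <<'E'
from h import *; from bench import imaging; import cv2
d=np.load("w10.npy"); c=imaging.get_calibration("wrist")
K,R,t=[np.array(c[k]) for k in("camera_matrix","R","t")]
v,u=np.mgrid[0:230,0:640]; z=d[:230]
pc=np.stack([(u-K[0,2])/K[0,0]*z,(v-K[1,2])/K[1,1]*z,z],-1); W=(pc-t)@R-O
X,Y,Z=[1e3*W@e for e in(EX,EY,np.array([0,0,1]))]
for sgn in(1,-1):
    m=(z>0)&(Z>100)&(Z<125)&(sgn*Y>100)&(sgn*Y<200)&(X>-45)&(X<15)
    print(sgn,m.sum(),[np.percentile(a[m],[2,50,98]).round(1) for a in(X,Y,Z)] if m.sum() else 0)
p=cv2.imread("pics/w10.png")[100:230,180:450]; cv2.imwrite("pics/w10z.png",cv2.resize(p,None,fx=2.9,fy=2.9,interpolation=cv2.INTER_CUBIC))
E
```

```text
16.65 jaw 89.985621522977 st [-19.6   3.4 417. ] F st [ 0.2 -1.2  0. ]
1 159 [array([-33.3, -17.7,  -1.1]), array([160.1, 162. , 168.2]), array([101.1, 116. , 118.8])]
-1 162 [array([-33.7, -18.1,  -1.3]), array([-173. , -166.6, -164.8]), array([101.4, 115.7, 118.2])]
```

View pics/w10z.png

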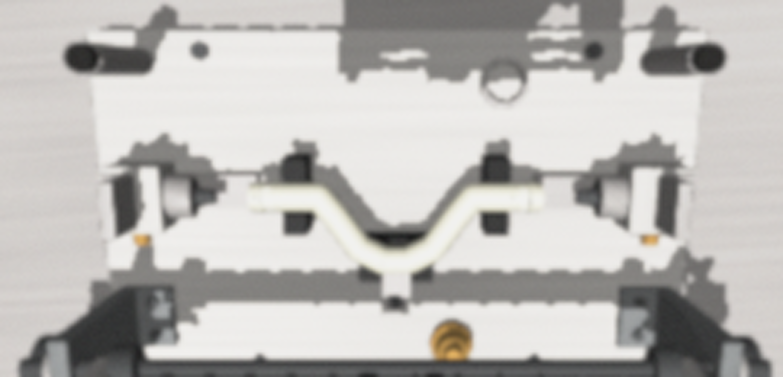

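Both plates have moved back by about 34–35 mm (127.8→162.0 and −132→−166.6). The pipe is in its nest at (395,200), and the master and the ring are where they were. Nothing is touching the robot, so I'm handing in.

Run:
```python
from bench import r
print(r.close_job())
```

```text
the job is handed in; nothing more can be done
None
```

The tester is open for unloading: the guard stands open by itself and both sealing slides are fully back. I handed the job in at about 17 s of the 54 s allowed; the hand-in gave no verdict.

- **Guard:** I lifted the front bar in a light 12 N grip (gripping it rather than only pushing) to about 1.25–1.3 rad and let go. It went on back by itself and stood in the same place in every later scene view. I judged it to be at its stops from those pictures and did not measure the angle.
- **Slides:** I pushed each one outward with shut fingers until I felt its stop, at about 15 N on the left and 12 N on the right. The depth pictures before and after show the push plates moved about 34 mm (left) and 35 mm (right).
- **Pipe and other things:** The last wrist view shows the pipe in its nest, with both seals clear of its ends. The brass master and the ring are where they were, and the other loose things looked unmoved in the scene view, which I checked only by eye.
- **Robot:** The arm was clear of everything at the end.

Two readings disagreed. The top camera put the station about 3 mm nearer the robot than the wrist camera did. The grip on the bar agreed with the wrist view, so I used that.

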